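# Key and seat the sample carousel

### The arm

A 6-joint arm with a two-finger parallel gripper is mounted at the origin on the work surface. World frame = base frame: x ahead of the robot, y to its left, z up, the work surface at z = 0. Lengths are in m, angles in rad, forces in N, time in s.
With the tool pointing down it reaches from about 0.35 to 0.725 m from the base axis. Payload 6 kg.
Tool frame: the origin (TCP) lies midway between the tips of the shut fingers; the grasp point (between the pads) lies 19 mm behind it (bot.tcp_to_grasp is the z of the grasp point in the tool frame, in m); z points along the fingers, y is the direction in which the jaws open and shut (so a half turn about z gives the same grasp; the last joint's range is limited). The gripper opens to 85 mm and grips with 20 to 120 N. Pads are 22 mm wide; open, the fingers measure 114 mm over their backs; the gripper's body (76 mm by 85 mm) begins 54 mm behind the grasp point. The pads swing forward as they close: fully open they stand 13 mm farther back than shut.
Start: joints at [-0.941, 0.04, 0.085, 0, -1.615, -0.334], TCP at [0.175, -0.574, 0.231] pointing down, gripper open.
Joint ranges: [-2.56, 2.56], [-1.29, 2.01], [-1.08, 1.49], [-3.29, 1.98], [-2.81, -0.18], [-2.99, 2.99]. Speed limits (rad/s): [2.57, 2.57, 3.01, 3.14, 3.14, 3.14].

### API

Orientations are given as a rotation vector (axis times angle).
In Python, from bench import bot gives the robot as it stands.
- The arm moves only by the shell command python3 -m handwheel 'ROWS' [OPENING] [FORCE]. ROWS is text: rows parted by semicolons, each of 6 numbers parted by spaces: the shift along the tool's x, y, z in mm, then the turn, a rotation vector about the tool's x, y, z in rad. In form: x y z ax ay az; .... A call has exactly 5 rows; each row is the pose to reach, as a shift and turn from the pose commanded when the call began, along the tool's axes at that moment; what a row does not reach only later rows make up. A row lasts 1/10 s, in which the tool goes at most 50 mm and 8.59 degrees, less where a joint would pass 70% of its speed; a pose out of reach is approached as far as the arm can. A call with a gripper value outside its range is refused whole. OPENING is the closure, from 0 (fully open) to 1 (shut), set as the call begins (- or left out, the last holds). The fingers move at their own pace and stop on an object; FORCE is the grip in N (left out, the last holds). Time passes only in rows, so rows that repeat a pose let the fingers close, or fill a call up. It gives the time, the measured TCP pose, the force and the opening at its end, in the units of the state.
- bot.get_obs(): the state, without advancing time (a new reading comes with each control period).
- bot.camera(name): name is "scene" or "top" or "wrist"; returns (picture, depth): 400x640x3 uint8, red, green, blue; 400x640 float32, m along the optical axis (not along the pixel's ray), 0 where there is no reading.
- bot.camera_model(name): a dict with "K" (3x3 intrinsics, pixels), "eye" and "attitude" of the camera in the world. Camera axes: x right, y down, z forward; pixel columns grow to the right and rows downward; lengths in m; the calibration is good to about 2 mm. A picture is of the moment at which its call begins: read the wrist's pose just before it. camera_model takes no time and is no camera call; for the wrist camera it gives the pose at the moment of the call.
- bot.sign_off(): hands the job in, once; it reports no verdict.
The state is a dict: "clock": time; "q": joint angles; "joint_vel": joint speeds; "joint_efforts": joint torques, N m; "tcp_pos": TCP position; "ee_rot": TCP orientation; "ft_force": force on the tool from outside, world axes, zero at the start; "moment": the same for the moment, N m; "grip_width": finger opening in m.
Only numpy, scipy, OpenCV 4.12 (cv2) and the standard library are available. Lean on these libraries where they do the work, as an engineer would, in place of code of your own. Each camera call takes 0.05 s, during which the arm holds its last target. There are 200 camera calls.

### The job

The sample carousel on the analyser is sitting raised, with its rim notch away from the locating pin. With a fingertip against the stud, turn the disc until the notch is over the pin, then press the hub down until the disc is fully seated, flat and level on the pin, and take the hand away. Do not pick up or lift the disc, and leave everything else where it stands.

Things in the scene. Friction and masses are not known exactly. Their poses are not given: they have to be found in the camera images.
- analyser: White and blue bench analyser, fixed. Origin on the table directly under the vertical spindle axis; z up; its x axis points from the spindle towards the locating pin. Housing spans x -100 to 140 mm, y -100 to 200 mm, flat deck 75 mm above the table; a blue console ridge (y 115 to 200 mm) rises to 110 mm.
- pin (a point): Locating pin: steel dowel 10 mm in diameter, lying level and pointing at the spindle axis from a small dark post (14 mm by 16 mm, top 98 mm above the table, 74 to 88 mm from the axis). This point is on the top of the dowel, 63 mm from the axis, 92 mm above the table; the dowel's round end is 58 mm from the axis.
- spindle (a joint): How far (m) the spindle under the disc is pushed down: 0 raised, 0.008 fully down. It slides with friction, needs a push of about 6 to 8 N besides the disc's weight, has no spring and stays where left. It carries a 92 mm wide flange under the disc and an 18 mm wide post inside the hub; it does not turn.
- carousel: Loose aluminium disc, 136 mm wide, 10 mm thick, 0.2 kg, on the spindle post with 1.3 mm play; turns on the flange either way without limit and stops where left. Origin: centre of its underside, z up; 94 mm above the table raised, 86 mm seated. x points to its one rim notch, 16 mm wide, open from 54 mm radius out. Its wells and white crucibles are flush. Off the notch, the rim lands on the pin after 2 mm.
- notch (a point): Middle of the notch, 61 mm from the disc's centre, at underside height (+x of the disc).
- stud_top (a point): Centre of the top of the upright steel finger stud on the disc, 18 mm in diameter, standing 22 mm above the disc's face (top 126 mm above the table when raised), 46 mm from the centre, directly opposite the notch.
- hub_top (a point): Centre of the flat top of the disc's central hub, 30 mm in diameter, standing 24 mm above the disc's face: 128 mm above the table when raised, 120 mm when seated. Press here.
- weight: Bystander: knobbed brass balance weight, 22 mm across, 33 mm tall, standing on the analyser's deck; origin at the centre of its underside.
- crucible: Bystander: white ceramic crucible cup, 22 mm across, 22 mm tall, standing on the analyser's deck; origin at the centre of its underside.
- vial: Bystander: amber vial with a white cap, 22 mm across, 45 mm tall, standing on the analyser's deck; origin at the centre of its underside.
- screwdriver: Bystander: screwdriver, 160 mm long, lying on the bench on the robot's side of the analyser; origin at the middle of its length, on its underside.
- reagent: Bystander: amber bottle, 60 mm across, 120 mm tall, on the bench beside the analyser; origin at the centre of its underside.
- beaker: Bystander: glass beaker, 64 mm across, 75 mm tall, on the bench beside the analyser; origin at the centre of its underside.
- tin: Bystander: flat steel tin, 56 mm across, 35 mm tall, on the bench beside the analyser; origin at the centre of its underside.
Not all that is in view belongs to the job. Of the things shaped like the carousel, the aluminium one is meant.

How it is judged:
By the outcome, as a careful person would: the job done as asked, in the order asked, and still so for the second after the job is handed in, with the robot touching nothing.
It also fails if it takes over 64 s, if anything falls off the work surface, if the arm or the gripper's body presses on something with over 40 N, if the wrist force passes 120 N, or if a joint passes its speed limit or range.

## Working session

There is one attempt and no reset: what is moved stays moved. The work goes in short steps, Python scripts to look and compute and a shell command to move; the robot and the scene stay as the last step left them, time stands still between calls to the robot, and variables do not carry over. Pictures are saved under pics/ and viewed, about 8 in all and at most 12, crops included, and the job is handed in when it is done.

```bash
mkdir -p pics
cat > h.py <<'E'
import numpy as np, cv2
from bench import bot
from scipy.spatial.transform import Rotation as R
def shot(name,fn):
    m=bot.camera_model(name); p,d=bot.camera(name)
    cv2.imwrite(f'pics/{fn}.png',p[:,:,::-1]); np.savez(f'pics/{fn}.npz',p=p,d=d,K=m['K'],eye=m['eye'],att=m['attitude'])
    return p,d,m
def att(a):
    a=np.array(a); return a if a.shape==(3,3) else (R.from_rotvec(a) if a.size==3 else R.from_quat(a)).as_matrix()
def cloud(fn):
    f=np.load(f'pics/{fn}.npz'); d=f['d'];K=f['K']
    v,u=np.mgrid[:d.shape[0],:d.shape[1]]
    c=np.stack([(u-K[0,2])/K[0,0]*d,(v-K[1,2])/K[1,1]*d,d],-1)
    w=c@att(f['att']).T+f['eye']; w[d==0]=np.nan
    return w,f['p']
def proj(fn,P):
    f=np.load(f'pics/{fn}.npz'); c=(np.array(P)-f['eye'])@att(f['att']); q=c@f['K'].T
    return q[...,:2]/q[...,2:]
E
python3 - <<'E'
from h import *
for n in ['top','scene']:
    p,d,m=shot(n,n+'0'); print(n,m)
o=bot.get_obs(); print(o)
E
```

```text
top {'K': array([[470.51716621,   0.        , 310.61851353],
       [  0.        , 470.51716621, 193.35285123],
       [  0.        ,   0.        ,   1.        ]]), 'eye': array([0.34562902, 0.00323368, 1.10805186]), 'attitude': array([-2.12085376,  2.16021189, -0.20593198])}
scene {'K': array([[456.22289959,   0.        , 324.7479291 ],
       [  0.        , 456.22289959, 195.07953588],
       [  0.        ,   0.        ,   1.        ]]), 'eye': array([0.94472208, 0.52237468, 0.74445311]), 'attitude': array([-0.90053174, -2.49278433,  1.08452345])}
{'clock': 0.1, 'q': array([-9.41261039e-01,  4.07693804e-02,  8.39117271e-02, -3.98213694e-04,
       -1.61548255e+00, -3.33688245e-01]), 'joint_vel': array([ 0.00151192, -0.00022346,  0.00242502,  0.00134923, -0.00019459,
        0.00016724]), 'joint_efforts': array([-5.63759168e-03, -3.69340932e+01,  3.48281980e+01,  6.95174441e+00,
       -4.56960493e-03, -3.77303266e-06]), 'tcp_pos': array([ 0.17490879, -0.57363906,  0.23037128]), 'ee_rot': array([ 4.62996114e-01, -3.10692053e+00, -2.43843987e-03]), 'ft_force': array([0.8215036 , 0.1143754 , 0.12947993]), 'moment': array([ 0.03241491,  0.02021305, -0.02154614]), 'grip_width': 0.08535269001908362}
```

View pics/top0.png

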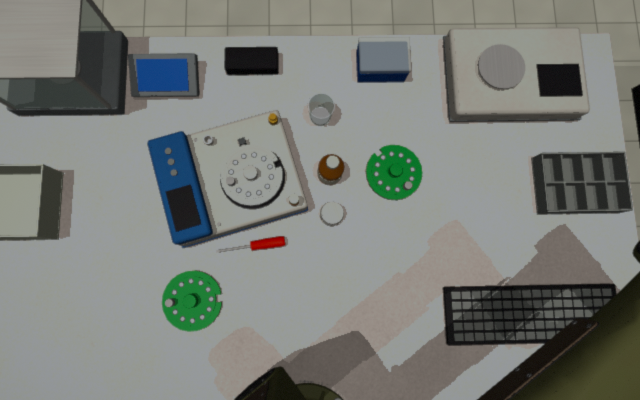

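View pics/scene0.png

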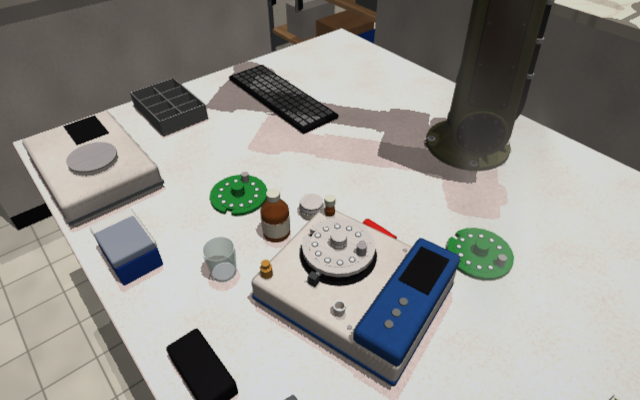

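The top view shows the aluminium disc at about (252,177), its hub at (251,172) and the stud at (231,181). The dark notch is near (279,163) and the pin post near (242,141). The console is to the left. The crucible is at (209,141), the weight at (273,118) and the vial at (295,200). Next I'll measure these with depth.

Run:
```python
from h import *
for fn in ['top0','scene0']:
    w,p=cloud(fn); 
    c0=np.array([0.40,0.137]) if 0 else None
    z=w[...,2]
    # disc face z~.104
    near=lambda lo,hi:(z>lo)&(z<hi)
    u,v=(252,177) if fn=='top0' else (338,245)
    guess=w[v,u,:2]
    for it in range(4):
        r=np.hypot(w[...,0]-guess[0],w[...,1]-guess[1])
        m=near(.122,.134)&(r<.022 if it else r<.03); guess=np.median(w[m][:,:2],0)
    hub=w[m]; 
    print(fn,'hub',hub.mean(0),(hub.max(0)-hub.min(0)),m.sum())
    r=np.hypot(w[...,0]-guess[0],w[...,1]-guess[1])
    m=near(.098,.110)&(r<.08); print(' face c',(w[m].max(0)+w[m].min(0))/2, w[m].max(0)-w[m].min(0),np.median(w[m][:,2]))
    (cx,cy),rad=cv2.minEnclosingCircle(w[m][:,:2].astype(np.float32)); print(' circ',cx,cy,rad)
    m=near(.118,.134)&(r>.03)&(r<.06); s=w[m]; print(' stud',s.mean(0),s.max(0)-s.min(0),m.sum())
    m=near(.07,.08)&(r<.3); print(' deck z',np.median(z[m]),m.sum()); 
    rect=cv2.minAreaRect(w[near(.06,.116)&(r<.3)][:,:2].astype(np.float32)); print(' rect',rect)
    m=near(.085,.102)&(r>.071)&(r<.095); 
    for q in [m]:
        n,l,st,ce=cv2.connectedComponentsWithStats(q.astype(np.uint8))
        for i in range(1,n):
            if st[i,4]>5: print('  comp',ce[i],st[i,4],w[l==i].mean(0))
p=cv2.imread('pics/top0.png')[100:250,140:320]; s=cv2.imread('pics/scene0.png')[185:300,250:400]
cv2.imwrite('pics/c1.png',np.hstack([cv2.resize(p,(480,400),interpolation=2),cv2.resize(s,(320*1,245),interpolation=2)[[*range(245)]+[244]*155]]))
```

```text
top0 hub [0.56405641 0.1105585  0.12724219] [0.02731912 0.0280326  0.00978137] 149
 face c [0.56889783 0.11166778 0.10397724] [0.1441588  0.13353125 0.0118805 ] 0.10366370657055624
 circ 0.569582998752594 0.11183038353919983 0.07318256795406342
 stud [0.54665294 0.15262074 0.12501364] [0.01621314 0.01694429 0.01013021] 59
 deck z 0.0742467334418685 6678
 rect ((0.5905119180679321, 0.10290594398975372), (0.24728912115097046, 0.42956405878067017), 16.225364685058594)
  comp [241.52631579 141.42105263] 57 [0.64064922 0.13216295 0.0962448 ]
scene0 hub [0.56882759 0.11504008 0.12789554] [0.02898812 0.02971094 0.00918112] 189
 face c [0.57263058 0.11359891 0.1039329 ] [0.14664116 0.13611722 0.01180205] 0.10479070795734824
 circ 0.5736592411994934 0.11440293490886688 0.07534205913543701
 stud [0.55158996 0.15768511 0.12498856] [0.0173561  0.01675207 0.01110886] 90
 deck z 0.0754105682244306 8046
 rect ((0.5932013392448425, 0.10568800568580627), (0.24458816647529602, 0.4333701729774475), 17.14790153503418)
  comp [312.74074074 277.7037037 ] 108 [0.64646865 0.13750074 0.09547697]
```

View pics/c1.png

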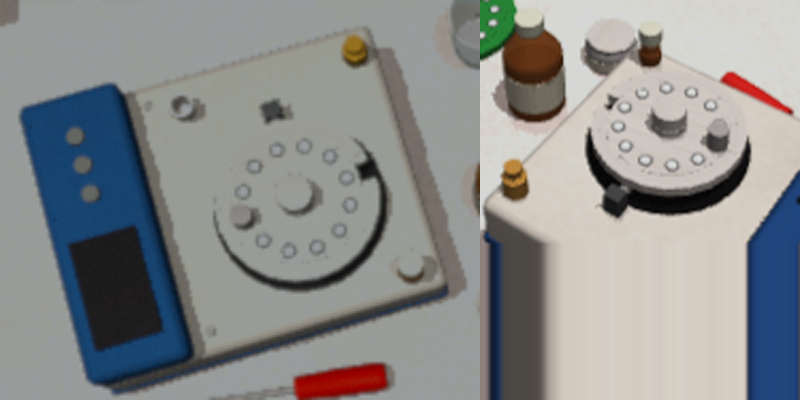

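Averaging both cameras, the hub is at about (0.566, 0.113), the pin bearing is 16° and the stud bearing is 112°. The disc therefore needs about +84° (CCW). I'll shut the fingers and move over the disc.

```bash
python3 -m handwheel '-15 14 -2 0 0 0; -43 41 -4 0 0 0; -72 68 -7 0 0 0; -105 99 -10 0 0 0; -138 131 -12 0 0 0' 1 40
python3 -m handwheel '-33 32 -2 0 0 0; -66 63 -5 0 0 0; -99 94 -8 0 0 0; -132 125 -11 0 0 0; -160 150 -14 0 0 0' 
python3 -m handwheel '-33 32 -2 0 0 0; -66 63 -5 0 0 0; -99 94 -8 0 0 0; -132 125 -11 0 0 0; -150 142 -14 0 0 0' 
python3 -m handwheel '-33 32 -2 0 0 0; -66 63 -5 0 0 0; -99 94 -8 0 0 0; -119 113 -10 0 0 0; -126 120 -10 0 0 0'
python3 - <<'E'
from h import *
o=bot.get_obs(); print(o['tcp_pos'],o['ee_rot'],o['q'],o['clock'])
p,d,m=shot('wrist','w1'); print(m, R.from_rotvec(o['ee_rot']).as_matrix())
E
```

```text
clock: 0.6
tcp_pos: [0.269, -0.4069, 0.2429]
ee_rot: [0.462, -3.107, -0.001]
ft_force: [1.2, 0.3, 0.2]
grip_width: 0.0122
clock: 1.1
tcp_pos: [0.3786, -0.2161, 0.2573]
ee_rot: [-0.464, 3.107, 0.001]
ft_force: [0.6, -0.5, 0.1]
grip_width: -0.0001
clock: 1.6
tcp_pos: [0.4809, -0.0359, 0.2705]
ee_rot: [0.466, -3.105, -0.001]
ft_force: [-0.1, -1.3, -0.7]
grip_width: -0.0001
clock: 2.1
tcp_pos: [0.5663, 0.1152, 0.2797]
ee_rot: [0.466, -3.104, 0.001]
ft_force: [-0.3, -0.6, -0.5]
grip_width: -0.0001
[0.56625058 0.1151512  0.2796855 ] [ 4.65731291e-01 -3.10425391e+00  5.22060294e-04] [ 5.47154680e-01 -5.55597168e-03  1.26909665e-01 -7.06643258e-04
 -1.70578403e+00 -1.82020660e+00] 2.1
{'K': array([[324.20302423,   0.        , 322.89926255],
       [  0.        , 324.20302423, 199.46824778],
       [  0.        ,   0.        ,   1.        ]]), 'eye': array([0.501869  , 0.09517271, 0.42192856]), 'attitude': array([1.76228208, 2.38342566, 0.32202627])} [[-9.55969693e-01 -2.93454605e-01 -2.51818275e-03]
 [-2.93453741e-01  9.55973008e-01 -7.14153984e-04]
 [ 2.61688651e-03  5.62605827e-05 -9.99996574e-01]]
```

View pics/w1.png

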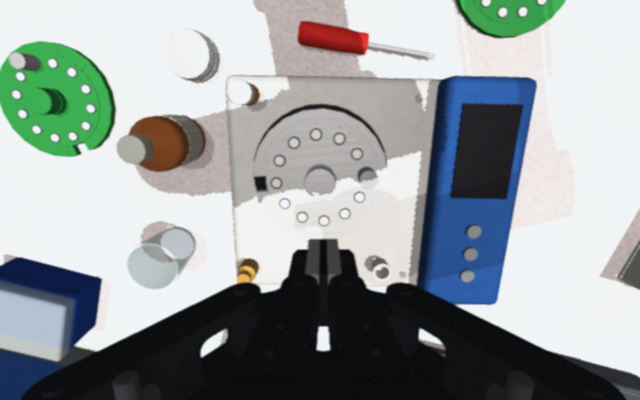

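The wrist view shows the hub at (320,180), the stud at (366,177) and the notch at (262,183). The pin is hidden behind the fingers, and the vial is at (242,93). I'll measure the hub and stud from here.

```bash
cat >> h.py <<'E'
def meas(fn,h0=(0.566,0.113),dz=0):
    w,p=cloud(fn); z=w[...,2]; g=np.array(h0)
    for _ in range(5):
        r=np.hypot(*(w[...,:2]-g).transpose(2,0,1)); m=(z>.122+dz)&(z<.134+dz)&(r<.021)
        g=np.median(w[m][:,:2],0); (cx,cy),rad=cv2.minEnclosingCircle(w[m][:,:2].astype(np.float32))
    hz=np.median(z[m]); r=np.hypot(*(w[...,:2]-g).transpose(2,0,1))
    s=(z>hz-.007)&(z<hz+.004)&(r>.033)&(r<.058); n=s.sum()
    st=np.median(w[s],0) if n else [np.nan]*3; a=st[:2]-g
    f=np.abs(z-(hz-.024))<.004; f&=(r<.075); (fx,fy),fr=cv2.minEnclosingCircle(w[f][:,:2].astype(np.float32))
    print(fn,'hub',g.round(4),hz.round(4),'circ',np.round([cx,cy,rad],4),'stud',np.round(st,4),n,'r',np.hypot(*a).round(4),'ang',np.degrees(np.arctan2(a[1],a[0])).round(1),'face',np.round([fx,fy,fr],4))
    return g,st
E
python3 - <<'E'
from h import *
meas('w1')
E
```

```text
w1 hub [0.5655 0.1108] 0.1273 circ [0.5661 0.1111 0.015 ] stud [0.5485 0.1532 0.1253] 286 r 0.0457 ang 111.8 face [0.5664 0.1109 0.0682]
```

```bash
python3 -m handwheel '-12 23 5 0 0 -0.04; -23 45 30 0 0 -0.085; -23 45 65 0 0 -0.085; -23 45 100 0 0 -0.085; -23 45 125 0 0 -0.085'
python3 -m handwheel '0 0 12 0 0 0; 0 0 25 0 0 0; 0 0 35 0 0 0; 0 0 42 0 0 0; 0 0 42 0 0 0'
python3 - <<'E'
from h import *
o=bot.get_obs(); print(o['tcp_pos'],o['ee_rot'],o['ft_force'],o['clock'])
shot('wrist','w2'); shot('scene','s2'); meas('w2')
p=cv2.imread('pics/s2.png')[170:320,230:430]
cv2.imwrite('pics/c2.png',cv2.resize(p,(800,600)))
E
```

```text
clock: 2.65
tcp_pos: [0.5734, 0.1614, 0.1536]
ee_rot: [0.593, -3.082, 0.0]
ft_force: [0.2, 0.1, 0.3]
grip_width: 0.0001
clock: 3.15
tcp_pos: [0.5744, 0.1625, 0.1138]
ee_rot: [0.594, -3.084, -0.0]
ft_force: [0.4, 0.1, 1.6]
grip_width: -0.0001
[0.57438069 0.16246234 0.11376219] [ 5.94255464e-01 -3.08411667e+00 -3.62917720e-05] [0.43828347 0.08675876 1.57802864] 3.15
w2 hub [0.5649 0.1118] 0.1274 circ [0.5661 0.1117 0.0152] stud [0.5513 0.1543 0.1254] 1941 r 0.0447 ang 107.6 face [0.5663 0.1109 0.0683]
```

View pics/c2.png

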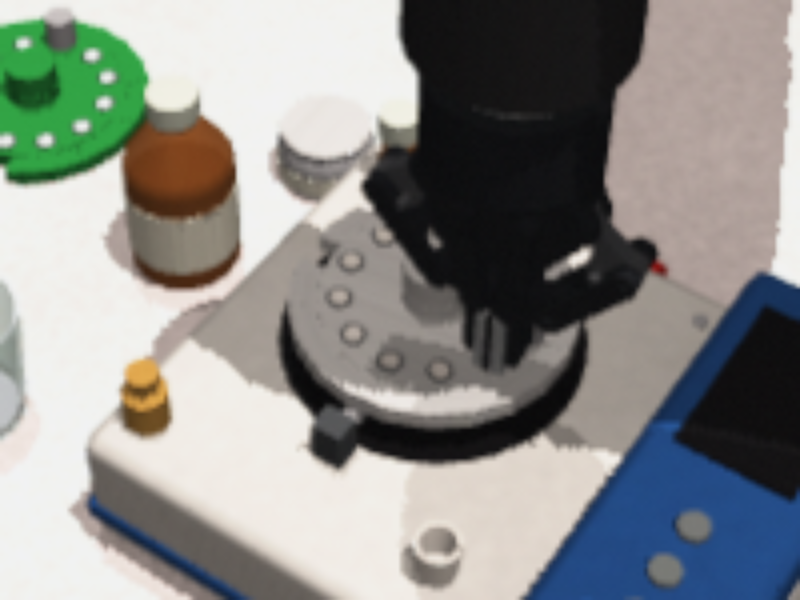

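The closed fingertip is beside the stud on its pin side, near (490,340) in the crop, clear of the hub and everything else. I'll push to contact, then follow a 20° arc about the hub and check.

```bash
python3 -m handwheel '1.5 0.3 0 0 0 0; 3 0.6 0 0 0 0; 4.5 0.9 0 0 0 0; 6 1 0 0 0 0; 6.7 1 0 0 0 0'
python3 -m handwheel '3.1 1.3 0 0 0 -0.070; 6.3 2.4 0 0 0 -0.140; 9.6 3.2 0 0 0 -0.209; 12.9 3.8 0 0 0 -0.279; 16.3 4.2 0 0 0 -0.349'
cat >> h.py <<'E'
H=np.array([0.566,0.1113])
def status():
    o=bot.get_obs(); M=R.from_rotvec(o['ee_rot']).as_matrix(); t=M.T@(np.r_[H,o['tcp_pos'][2]]-o['tcp_pos'])*1e3
    print('tcp',o['tcp_pos'].round(4),'yaw',np.degrees(np.arctan2(M[1,0],M[0,0])).round(2)%360,'tilt',M[:2,2].round(4),'hub in tool mm',t.round(1),'F',o['ft_force'].round(1),'t',round(o['clock'],2),'q6',o['q'][5].round(2))
E
python3 - <<'E'
from h import *
status(); shot('wrist','w3'); shot('top','t3')
w,p=cloud('w3'); g=H
a=cv2.resize(p[100:300,200:450,::-1],(500,400)); b=cv2.resize(cv2.imread('pics/t3.png')[120:220,190:310],(300,250))
c=np.zeros((400,800,3),np.uint8); c[:,:500]=a; c[:250,500:]=b; cv2.imwrite('pics/c3.png',c)
E
```

```text
clock: 3.75
tcp_pos: [0.5679, 0.161, 0.1145]
ee_rot: [-0.595, 3.085, 0.0]
ft_force: [-0.7, -0.7, -0.0]
grip_width: -0.0
clock: 4.25
tcp_pos: [0.5514, 0.1589, 0.1144]
ee_rot: [-1.125, 2.932, 0.0]
ft_force: [2.2, 0.0, 1.0]
grip_width: 0.0001
tcp [0.5514 0.1589 0.1144] yaw 221.98 tilt [0.0007 0.0003] hub in tool mm [ 21.  -45.2  -0. ] F [2.2 0.  1. ] t 4.25 q6 -1.47
```

View pics/c3.png

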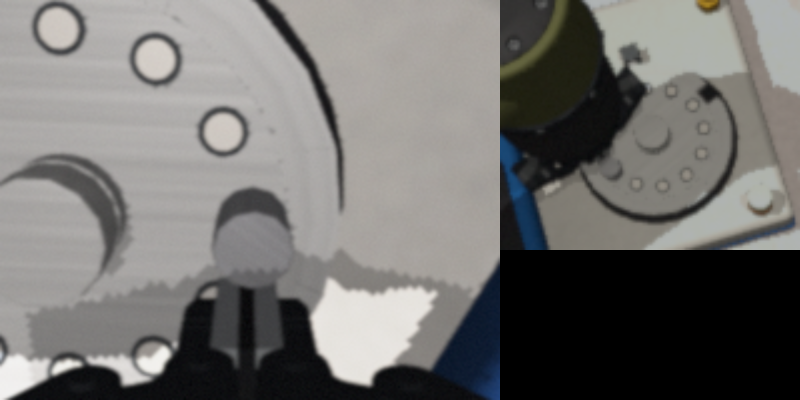

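Contact is good: the tip is against the stud at (252,270), and the disc is turning, with the notch now at (708,92) in the inset. Next I'll calibrate the disc angle against the tool yaw.

```bash
cat >> h.py <<'E'
def ang(fn,hub=None,dz=0):
    w,p=cloud(fn); z=w[...,2]; g=np.array(hub if hub is not None else H)
    if hub is None:
        for _ in range(5):
            r=np.hypot(*(w[...,:2]-g).transpose(2,0,1)); m=(z>.122+dz)&(z<.131+dz)&(r<.0175)
            (cx,cy),rr=cv2.minEnclosingCircle(w[m][:,:2].astype(np.float32)); g=np.array([cx,cy]) if rr>.0125 else np.median(w[m][:,:2],0)
    d=w[...,:2]-g; r=np.hypot(d[...,0],d[...,1]); s=(z>.121+dz)&(z<.129+dz)&(r>.035)&(r<.057)&(p.max(-1)>70)
    n,l,stt,ce=cv2.connectedComponentsWithStats(s.astype(np.uint8))
    if n>1:
        i=1+stt[1:,4].argmax(); (sx,sy),sr=cv2.minEnclosingCircle(w[l==i][:,:2].astype(np.float32))
        print(fn,'hub',g.round(4),'stud ang',np.degrees(np.arctan2(sy-g[1],sx-g[0])).round(2)%360,'r',np.hypot(sx-g[0],sy-g[1]).round(4),'rad',round(sr,4),stt[i,4])
    f=np.load(f'pics/{fn}.npz'); # ring of grey values on face plane
    th=np.radians(np.arange(0,360,.5)); v=[]
    for rr in (.060,.062,.064):
        P=np.stack([g[0]+rr*np.cos(th),g[1]+rr*np.sin(th),np.full(th.size,.104+dz)],-1); uv=proj(fn,P).astype(np.float32)
        v.append(cv2.remap(p.max(-1),uv[:,0].reshape(-1,1),uv[:,1].reshape(-1,1),cv2.INTER_LINEAR).ravel())
    v=np.mean(v,0); k=v<60; runs=[]; a=None
    for i,b in enumerate(np.r_[k,False]):
        if b and a is None:a=i
        if not b and a is not None: runs.append((a/2,(i-1)/2)); a=None
    print('  dark runs deg',runs)
E
python3 - <<'E'
from h import *
for f in ['top0','w1','w3','t3']: ang(f)
E
```

```text
top0 hub [0.5645 0.1106] stud ang 112.52 r 0.0461 rad 0.009 55
  dark runs deg [(286.5, 297.5)]
w1 hub [0.5661 0.1111] stud ang 112.29 r 0.0458 rad 0.0089 282
  dark runs deg [(285.5, 297.0)]
w3 hub [0.5652 0.1107] stud ang 128.66 r 0.0461 rad 0.0099 1283
  dark runs deg [(18.0, 94.5), (99.5, 109.5)]
t3 hub [0.5636 0.1098] stud ang 128.9 r 0.047 rad 0.0095 52
  dark runs deg [(20.0, 110.5), (304.0, 315.5)]
```

```bash
python3 -m handwheel '3.2 1.4 0 0 0 -0.070; 6.5 2.5 0 0 0 -0.140; 9.8 3.4 0 0 0 -0.209; 13.2 4.0 0 0 0 -0.279; 16.7 4.5 0 0 0 -0.349' 
python3 -m handwheel '3.2 1.4 0 0 0 -0.070; 6.5 2.5 0 0 0 -0.140; 9.8 3.4 0 0 0 -0.209; 13.2 4.0 0 0 0 -0.279; 16.7 4.5 0 0 0 -0.349'
python3 - <<'E'
from h import *
status(); shot('wrist','w4'); shot('top','t4');ang('w4');ang('t4'); ang('t4',(0.5645,0.1106))
E
```

```text
clock: 4.85
tcp_pos: [0.5361, 0.1512, 0.1145]
ee_rot: [-1.614, 2.694, 0.0]
ft_force: [2.0, 0.5, -0.6]
grip_width: 0.0001
clock: 5.35
tcp_pos: [0.5242, 0.1387, 0.1145]
ee_rot: [-2.057, 2.373, 0.0]
ft_force: [0.6, 1.2, 0.0]
grip_width: 0.0001
tcp [0.5242 0.1387 0.1145] yaw 261.86 tilt [0.0007 0.0007] hub in tool mm [ 21.2 -45.2   0. ] F [0.6 1.2 0. ] t 5.35 q6 -0.77
w4 hub [0.566  0.1099] stud ang 167.64 r 0.0463 rad 0.01 1264
  dark runs deg [(58.0, 134.0), (140.0, 149.5)]
t4 hub [0.5632 0.1079] stud ang 168.7 r 0.0458 rad 0.0087 47
  dark runs deg [(20.0, 152.5), (346.0, 355.5)]
t4 hub [0.5645 0.1106] stud ang 172.22 r 0.0466 rad 0.0087 47
  dark runs deg [(18.0, 155.0), (343.5, 352.0)]
```

```bash
python3 -m handwheel '3.2 1.4 0 0 0 -0.070; 6.5 2.5 0 0 0 -0.140; 9.8 3.4 0 0 0 -0.209; 13.2 4.0 0 0 0 -0.279; 16.7 4.5 0 0 0 -0.349'
python3 - <<'E'
from h import *
status(); shot('wrist','w5'); shot('top','t5');shot('scene','s5');ang('w5');ang('t5')
a=cv2.resize(cv2.imread('pics/t5.png')[100:230,180:320],(420,390)); b=cv2.resize(cv2.imread('pics/s5.png')[205:305,285:395],(380,345))
c=np.zeros((390,800,3),np.uint8); c[:,:420]=a; c[:345,420:]=b; cv2.imwrite('pics/c5.png',c)
E
```

```text
clock: 5.95
tcp_pos: [0.5174, 0.1229, 0.1144]
ee_rot: [-2.437, 1.981, 0.0]
ft_force: [0.2, 1.7, 0.4]
grip_width: -0.0001
tcp [0.5174 0.1229 0.1144] yaw 281.78 tilt [0.0005 0.0007] hub in tool mm [ 21.3 -45.2   0. ] F [0.2 1.7 0.4] t 5.95 q6 -0.41
w5 hub [0.5667 0.1102] stud ang 188.16 r 0.0467 rad 0.0101 1275
  dark runs deg [(5.0, 8.5), (78.0, 154.0), (160.5, 169.5)]
  dark runs deg [(0.0, 359.5)]
  return _methods._mean(a, axis=axis, dtype=dtype,
  ret = um.true_divide(
```

View pics/c5.png

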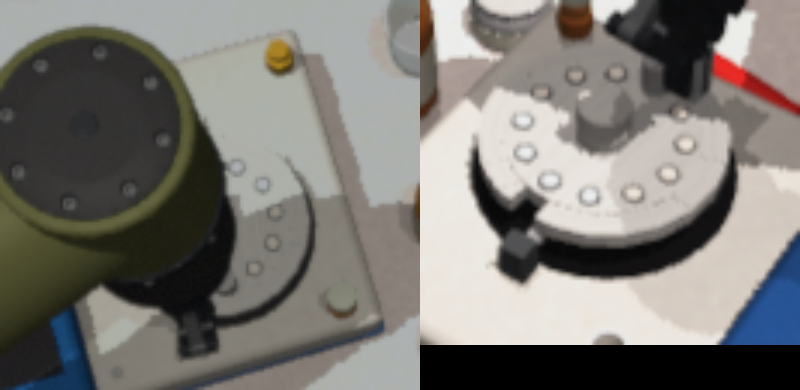

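The scene inset shows the notch at (522,205), just short of the pin post at (520,250). I'll push another 6° slowly and measure.

```bash
python3 -m handwheel '1.6 0.7 0 0 0 -0.035; 3.2 1.4 0 0 0 -0.070; 4.0 1.7 0 0 0 -0.087; 4.8 2.0 0 0 0 -0.105; 4.8 2.0 0 0 0 -0.105'
python3 - <<'E'
from h import *
status(); shot('wrist','w6');shot('scene','s6');ang('w6')
a=cv2.resize(cv2.imread('pics/w6.png')[0:400:,150:490],(425,500)); b=cv2.resize(cv2.imread('pics/s6.png')[235:295,295:370],(375,300),interpolation=2)
c=np.zeros((500,800,3),np.uint8); c[:,:425]=a; c[:300,425:]=b; cv2.imwrite('pics/c6.png',c)
E
```

```text
clock: 6.6
tcp_pos: [0.5162, 0.1175, 0.1143]
ee_rot: [2.538, -1.852, -0.0]
ft_force: [0.4, 0.6, 0.4]
grip_width: -0.0003
tcp [0.5162 0.1175 0.1143] yaw 287.77 tilt [-0.0001 -0.    ] hub in tool mm [ 21.1 -45.5  -0. ] F [0.4 0.6 0.4] t 6.6 q6 -0.29
w6 hub [0.5668 0.1101] stud ang 194.0 r 0.0461 rad 0.0098 1267
  dark runs deg [(17.5, 17.5), (84.0, 160.5), (166.5, 175.5)]
```

View pics/c6.png

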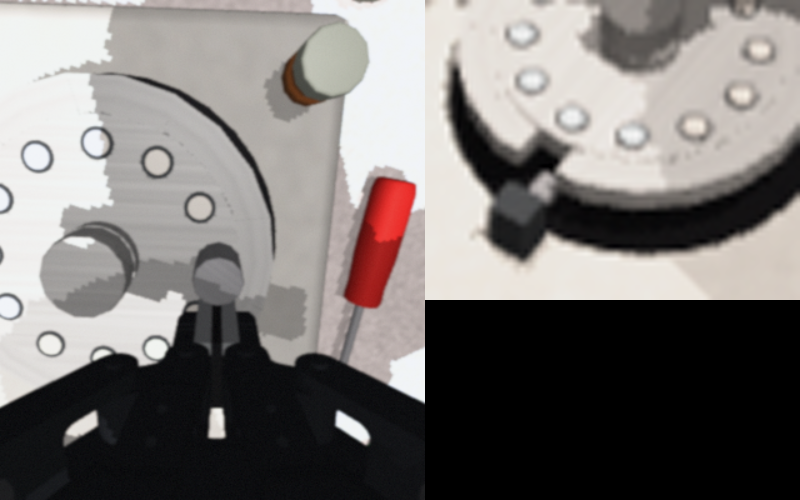

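The notch is nearly over the dowel, at (540,185) in the scene inset. I'll retract and look from above to check the alignment.

```bash
python3 -m handwheel '-6 0 0 0 0 0; -14 0 0 0 0 0; -16 0 -20 0 0 0; -16 0 -50 0 0 0; -20 -15 -85 0 0 0' 
python3 -m handwheel '-10 -15 -20 0 0 0; -20 -35 -35 0 0 0; -29 -45 -35 0 0 0; -29 -50 -35 0 0 0; -29 -50 -35 0 0 0'
python3 - <<'E'
from h import *
status(); shot('wrist','w7');shot('top','t7');shot('scene','s7');ang('w7');ang('t7');ang('s7')
cv2.imwrite('pics/c7.png',cv2.imread('pics/w7.png'))
for fn in ['w7','s7']:
    w,p=cloud(fn); z=w[...,2]; r=np.hypot(*(w[...,:2]-H).transpose(2,0,1)); m=(z>.0945)&(z<.1005)&(r>.071)&(r<.092)&(p.max(-1)<100)
    n,l,st,ce=cv2.connectedComponentsWithStats(m.astype(np.uint8))
    for i in range(1,n):
        if st[i,4]>15: q=w[l==i]; (cx,cy),s,_=cv2.minAreaRect(q[:,:2].astype(np.float32)); print(fn,'post',ce[i],st[i,4],(cx,cy),s)
E
```

```text
clock: 7.2
tcp_pos: [0.5232, 0.1412, 0.2]
ee_rot: [2.538, -1.85, -0.001]
ft_force: [0.5, 0.6, 1.0]
grip_width: 0.0003
clock: 7.7
tcp_pos: [0.5626, 0.1842, 0.2324]
ee_rot: [2.537, -1.849, -0.002]
ft_force: [-0.9, 0.1, -0.1]
grip_width: -0.0001
tcp [0.5626 0.1842 0.2324] yaw 287.84000000000003 tilt [-0.0028 -0.0014] hub in tool mm [70.4 19.1  0.1] F [-0.9  0.1 -0.1] t 7.7 q6 -0.34
w7 hub [0.5666 0.1104] stud ang 195.42 r 0.0457 rad 0.009 463
  dark runs deg [(9.0, 12.5)]
t7 hub [0.5648 0.1093] stud ang 194.12 r 0.0481 rad 0.0086 56
  dark runs deg [(10.5, 11.5)]
s7 hub [0.5678 0.1124] stud ang 196.91 r 0.0461 rad 0.0102 56
  dark runs deg [(11.5, 21.0)]
w7 post [253.0212766  103.29787234] 94 (0.6396681666374207, 0.13206788897514343) (0.0043627237901091576, 0.014238783158361912)
s7 post [312.96969697 276.24242424] 66 (0.6446366310119629, 0.1359519362449646) (0.015789389610290527, 0.015698520466685295)
```

View pics/c7.png

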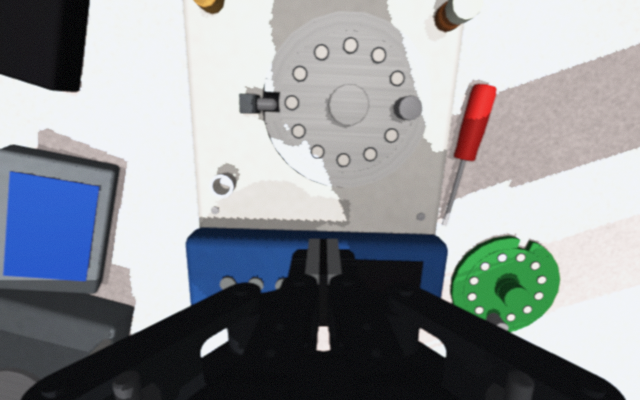

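Run:
```python
from h import *
p=cv2.imread('pics/w7.png')[80:130,235:315]
cv2.imwrite('pics/c8.png',cv2.resize(p,(800,500),interpolation=cv2.INTER_NEAREST))
# predicted pixels: notch corners at face height, dowel edges, for pin bearing b and disc angle a
g=np.array([.5666,.1104])
def pol(r,a,t,z): 
    a=np.radians(a); return [g[0]+r*np.cos(a)-t*np.sin(a),g[1]+r*np.sin(a)+t*np.cos(a),z]
for a in (15.4,16.5):
    P=[pol(r,a,t,z) for r,t,z in [(.054,-.008,.104),(.054,.008,.104),(.067,-.008,.104),(.067,.008,.104)]]
    print('notch',a,((proj('w7',P)-[235,80])*10).round())
for b in (15.5,16.5,17.5):
    P=[pol(r,b,t,z) for r,t,z in [(.063,-.005,.087),(.063,.005,.087),(.074,-.007,.098),(.074,.007,.098),(.088,-.007,.098),(.088,.007,.098)]]
    print('pin',b,((proj('w7',P)-[235,80])*10).round().tolist())
```

```text
notch 15.4 [[436. 116.]
 [435. 325.]
 [271. 109.]
 [273. 318.]]
notch 16.5 [[434. 130.]
 [437. 338.]
 [270. 126.]
 [275. 335.]]
pin 15.5 [[355.0, 161.0], [355.0, 283.0], [198.0, 124.0], [201.0, 303.0], [25.0, 116.0], [30.0, 296.0]]
pin 16.5 [[354.0, 174.0], [356.0, 297.0], [197.0, 140.0], [203.0, 319.0], [24.0, 136.0], [32.0, 315.0]]
pin 17.5 [[353.0, 188.0], [358.0, 310.0], [196.0, 157.0], [205.0, 335.0], [23.0, 156.0], [34.0, 334.0]]
```

View pics/c8.png

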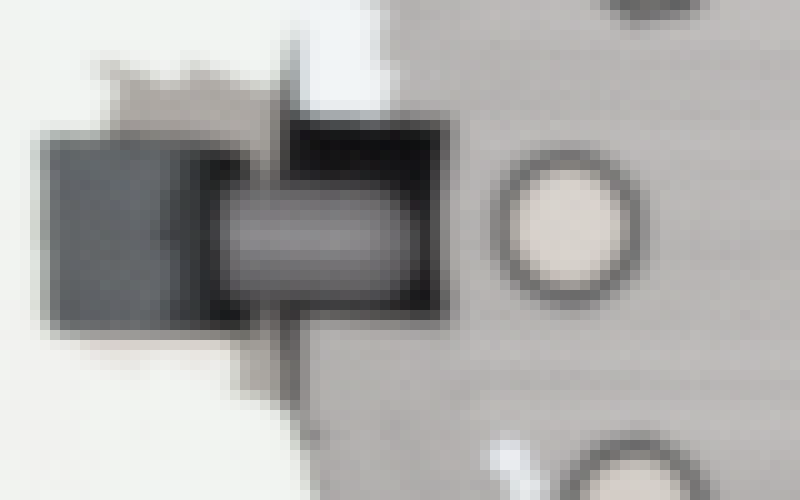

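Dowel centre is at about row 241 and notch centre at about row 221 in the 10x crop, so the disc needs about 1.5° more (1.6 mm at the rim). I'll go back behind the stud and nudge it.

```bash
python3 -m handwheel '8 20 10 0 0 0; 18 40 30 0 0 0; 26 56 55 0 0 0; 30 64.6 85 0 0 0; 32 64.6 105 0 0 0' 
python3 -m handwheel '0 0 8 0 0 0; 0 0 13 0 0 0; 4 0 13 0 0 0; 8 0 13 0 0 0; 12 0 13 0 0 0'
python3 - <<'E'
from h import *
status()
E
```

```text
clock: 8.35
tcp_pos: [0.5097, 0.1325, 0.1276]
ee_rot: [2.538, -1.851, -0.002]
ft_force: [0.3, -0.1, 0.1]
grip_width: -0.0002
clock: 8.85
tcp_pos: [0.5157, 0.1223, 0.1173]
ee_rot: [-2.538, 1.85, -0.001]
ft_force: [0.1, -0.2, 0.6]
grip_width: 0.0003
tcp [0.5157 0.1223 0.1173] yaw 287.82 tilt [0.0013 0.0007] hub in tool mm [ 25.8 -44.6   0.1] F [ 0.1 -0.2  0.6] t 8.85 q6 -0.3
```

```bash
python3 -m handwheel '1.5 0.5 2 0 0 0; 3 0.9 2.5 0 0 0; 4 0.9 3 0 0 0; 4.5 0.9 3 0 0 0; 4.5 0.9 3 0 0 0'
python3 - <<'E'
from h import *
status(); shot('scene','s8'); ang('s8'); shot('wrist','w8'); ang('w8')
E
```

```text
clock: 9.35
tcp_pos: [0.5156, 0.1178, 0.1133]
ee_rot: [-2.539, 1.851, 0.0]
ft_force: [0.1, 0.1, -0.1]
grip_width: 0.0001
tcp [0.5156 0.1178 0.1133] yaw 287.82 tilt [-0.      0.0001] hub in tool mm [ 21.6 -46.   -0. ] F [ 0.1  0.1 -0.1] t 9.35 q6 -0.29
s8 hub [0.5665 0.113 ] stud ang 197.19 r 0.0412 rad 0.0078 28
  dark runs deg [(10.5, 19.5), (178.0, 199.0)]
w8 hub [0.5669 0.11  ] stud ang 193.93 r 0.0464 rad 0.0098 1285
  dark runs deg [(17.5, 18.0), (84.5, 160.5), (167.5, 175.5)]
```

Not touching yet (21.6 against 21.1 before). The last small push is 1.8 mm, to 19.8, then I retract.

```bash
python3 -m handwheel '0.5 0 0 0 0 0; 1 0 0 0 0 0; 1.4 0 0 0 0 0; 1.8 0 0 0 0 0; 1.8 0 0 0 0 0' 
python3 -c "from h import *; status(); shot('wrist','w8b'); ang('w8b')"
python3 -m handwheel '-6 0 0 0 0 0; -14 0 0 0 0 0; -18 0 -20 0 0 0; -18 0 -50 0 0 0; -22 -15 -85 0 0 0' 
python3 -m handwheel '-10 -15 -20 0 0 0; -20 -35 -35 0 0 0; -29 -45 -35 0 0 0; -29 -50 -35 0 0 0; -29 -50 -35 0 0 0'
python3 - <<'E'
from h import *
status(); shot('wrist','w9');ang('w9')
uv=proj('w9',[.5666+.065*np.cos(.285),.1104+.065*np.sin(.285),.1]).round().astype(int); print(uv)
p=cv2.imread('pics/w9.png')[uv[1]-25:uv[1]+25,uv[0]-40:uv[0]+40]
cv2.imwrite('pics/c9.png',cv2.resize(p,(800,500),interpolation=cv2.INTER_NEAREST))
E
```

```text
clock: 9.95
tcp_pos: [0.5161, 0.1161, 0.1133]
ee_rot: [-2.539, 1.85, 0.0]
ft_force: [-0.5, 0.8, 0.5]
grip_width: -0.0001
tcp [0.5161 0.1161 0.1133] yaw 287.82 tilt [0.     0.0002] hub in tool mm [ 19.9 -46.   -0. ] F [-0.5  0.8  0.5] t 9.95 q6 -0.29
w8b hub [0.5667 0.1101] stud ang 195.89 r 0.0457 rad 0.0097 1289
  dark runs deg [(17.5, 17.5), (82.5, 162.5), (167.5, 177.5)]
clock: 10.5
tcp_pos: [0.5226, 0.1417, 0.199]
ee_rot: [2.538, -1.849, -0.001]
ft_force: [1.1, 1.1, 0.7]
grip_width: -0.0
clock: 11.0
tcp_pos: [0.562, 0.1847, 0.2314]
ee_rot: [2.537, -1.848, -0.002]
ft_force: [-0.4, -0.4, 0.0]
grip_width: 0.0002
tcp [0.562  0.1847 0.2314] yaw 287.84000000000003 tilt [-0.0027 -0.0014] hub in tool mm [71.1 18.6  0.1] F [-0.4 -0.4  0. ] t 11.0 q6 -0.34
w9 hub [0.5671 0.1104] stud ang 196.56 r 0.0461 rad 0.0088 471
  dark runs deg [(11.0, 12.5), (21.5, 23.0)]
[265 102]
```

View pics/c9.png

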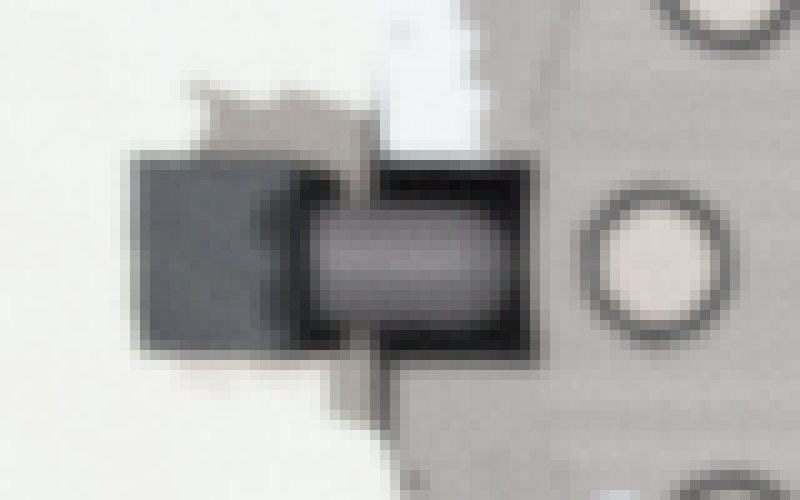

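The notch centre is at row 262 and the dowel at row 263, so they are aligned. Next, move over the hub and down to just above it.

```bash
python3 -m handwheel '18 5 5 0 0 0; 36 10 15 0 0 0; 54 14 30 0 0 0; 66 17 50 0 0 0; 71.5 18.8 70 0 0 0' 
python3 -m handwheel '0 0 10 0 0 0; 0 0 18 0 0 0; 0 0 24 0 0 0; 0 0 26 0 0 0; 0 0 26 0 0 0' 
python3 -c "from h import *; status()"
```

```text
clock: 11.55
tcp_pos: [0.5658, 0.1084, 0.1625]
ee_rot: [-2.537, 1.853, -0.0]
ft_force: [-0.5, -0.1, 0.1]
grip_width: 0.0001
clock: 12.05
tcp_pos: [0.5665, 0.111, 0.1375]
ee_rot: [-2.539, 1.85, -0.0]
ft_force: [0.3, 0.1, -0.3]
grip_width: -0.0002
tcp [0.5665 0.111  0.1375] yaw 287.84000000000003 tilt [0.0003 0.0001] hub in tool mm [-0.4  0.3 -0. ] F [ 0.3  0.1 -0.3] t 12.05 q6 -0.23
```

```bash
python3 -m handwheel '0 0 3 0 0 0; 0 0 6 0 0 0; 0 0 8 0 0 0; 0 0 9.5 0 0 0; 0 0 11 0 0 0' 
python3 -m handwheel '0 0 0.5 0 0 0; 0 0 1 0 0 0; 0 0 1.5 0 0 0; 0 0 2 0 0 0; 0 0 2.5 0 0 0' 
python3 -m handwheel '0 0 0.5 0 0 0; 0 0 1 0 0 0; 0 0 1.5 0 0 0; 0 0 1.5 0 0 0; 0 0 1.5 0 0 0' 
python3 -c "from h import *; status()"
```

```text
clock: 12.55
tcp_pos: [0.5664, 0.1108, 0.1274]
ee_rot: [-2.539, 1.85, -0.001]
ft_force: [-3.6, 0.6, 7.4]
grip_width: -0.0
clock: 13.05
tcp_pos: [0.5664, 0.1108, 0.1252]
ee_rot: [-2.538, 1.85, -0.001]
ft_force: [-3.0, 0.1, 5.4]
grip_width: 0.0002
clock: 13.55
tcp_pos: [0.5664, 0.1108, 0.1236]
ee_rot: [-2.538, 1.85, -0.001]
ft_force: [-3.0, 0.0, 6.9]
grip_width: -0.0
tcp [0.5664 0.1108 0.1236] yaw 287.84000000000003 tilt [0.0008 0.0002] hub in tool mm [-0.6  0.2 -0. ] F [-3.   0.   6.9] t 13.55 q6 -0.23
```

The disc has sunk about 4.5 mm at 5–7 N, past the 2 mm landing height, so the pin is in the notch. Continue to the stop.

```bash
python3 -m handwheel '0 0 0.5 0 0 0; 0 0 1 0 0 0; 0 0 1.5 0 0 0; 0 0 2 0 0 0; 0 0 2.5 0 0 0' 
python3 -m handwheel '0 0 0.4 0 0 0; 0 0 0.8 0 0 0; 0 0 1.2 0 0 0; 0 0 1.5 0 0 0; 0 0 1.5 0 0 0' 
python3 -c "from h import *; status()"
```

```text
clock: 14.05
tcp_pos: [0.5664, 0.1108, 0.1212]
ee_rot: [-2.538, 1.85, -0.001]
ft_force: [-4.6, 0.5, 6.3]
grip_width: -0.0001
clock: 14.55
tcp_pos: [0.5665, 0.1107, 0.1202]
ee_rot: [-2.538, 1.85, -0.001]
ft_force: [-4.4, 1.1, 8.3]
grip_width: 0.0
tcp [0.5665 0.1107 0.1202] yaw 287.84000000000003 tilt [0.0012 0.0002] hub in tool mm [-0.7  0.3 -0. ] F [-4.4  1.1  8.3] t 14.55 q6 -0.23
```

```bash
python3 -m handwheel '0 0 0.3 0 0 0; 0 0 0.6 0 0 0; 0 0 0.9 0 0 0; 0 0 1.2 0 0 0; 0 0 1.2 0 0 0' 
python3 -c "from h import *; status()"
```

```text
clock: 15.05
tcp_pos: [0.5665, 0.1107, 0.1201]
ee_rot: [-2.538, 1.849, -0.002]
ft_force: [-8.3, 0.8, 12.8]
grip_width: 0.0004
tcp [0.5665 0.1107 0.1201] yaw 287.85 tilt [0.0019 0.0002] hub in tool mm [-0.7  0.3 -0. ] F [-8.3  0.8 12.8] t 15.05 q6 -0.23
```

It stops at z = 0.120 with force rising, which is the seated height. One slightly firmer press, then straight up and clear to check.

```bash
python3 -m handwheel '0 0 0.4 0 0 0; 0 0.2 0.8 0 0 0; 0 0.3 1.2 0 0 0; 0 0.3 1.2 0 0 0; 0 0.3 1.2 0 0 0' 
python3 -m handwheel '0 0 -2 0 0 0; 0 0 -5 0 0 0; 0 0 -10 0 0 0; 0 0 -30 0 0 0; 0 0 -65 0 0 0' 
python3 -m handwheel '-15 -4 -15 0 0 0; -35 -10 -35 0 0 0; -55 -15 -50 0 0 0; -70 -19 -54 0 0 0; -71 -19 -54 0 0 0'
python3 - <<'E'
from h import *
status(); shot('wrist','w10');shot('scene','s10');shot('top','t10'); 
for f in ['w10','s10']:
    ang(f,dz=-.008)
    w,p=cloud(f); z=w[...,2]; d=w[...,:2]-H; r=np.hypot(d[...,0],d[...,1])
    m=(r<.064)&(z>.088)&(z<.1); A=np.c_[d[m],np.ones(m.sum())]; c=np.linalg.lstsq(A,z[m],rcond=None)[0]
    h=(r<.012); dk=(r>.1)&(r<.12)&(np.abs(z-.075)<.006); print(f,'face plane slopes',c[:2].round(4),'z',c[2].round(4),'hub z',np.median(z[h]).round(4),'deck',np.median(z[dk]).round(4))
a=cv2.resize(cv2.imread('pics/w10.png')[0:200,200:480],(420,300)); b=cv2.resize(cv2.imread('pics/s10.png')[200:310,260:400],(380,300),interpolation=2)
cv2.imwrite('pics/c10.png',np.hstack([a,b]))
E
```

```text
clock: 15.55
tcp_pos: [0.5666, 0.1107, 0.12]
ee_rot: [-2.538, 1.848, -0.004]
ft_force: [-9.4, 0.7, 16.3]
grip_width: 0.0003
clock: 16.05
tcp_pos: [0.5648, 0.1102, 0.1786]
ee_rot: [2.535, -1.848, -0.005]
ft_force: [-0.5, 0.7, -0.9]
grip_width: -0.0001
clock: 16.55
tcp_pos: [0.5624, 0.1857, 0.2347]
ee_rot: [-2.54, 1.848, 0.001]
ft_force: [0.5, 0.6, -0.6]
grip_width: -0.0001
tcp [0.5624 0.1857 0.2347] yaw 287.92 tilt [-0.0002  0.0005] hub in tool mm [71.9 19.4 -0. ] F [ 0.5  0.6 -0.6] t 16.55 q6 -0.34
w10 hub [0.5669 0.1105] stud ang 197.14 r 0.0456 rad 0.009 436
  dark runs deg [(10.5, 12.5), (21.5, 23.0)]
w10 face plane slopes [-0.0012 -0.0012] z 0.0959 hub z 0.1194 deck 0.0744
s10 hub [0.5682 0.1121] stud ang 196.49 r 0.0465 rad 0.0089 55
  dark runs deg [(13.0, 16.0), (22.0, 22.5)]
s10 face plane slopes [-0.0022 -0.0005] z 0.0968 hub z 0.1204 deck 0.0755
```

View pics/c10.png

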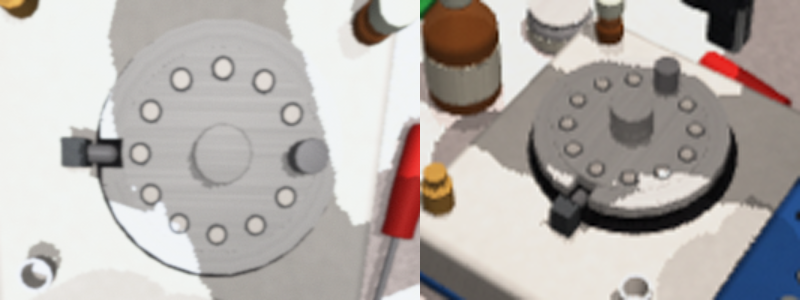

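The notch is around the dowel at (105,153). The face is level and the hub stands 45 mm above the deck, which is the seated height. Bystanders are where they were and the hand is clear.

```bash
python3 -c "from h import *; print(bot.sign_off())"
```

```text
the job is handed in; nothing more can be done
None
```

I turned the aluminium carousel about 84° counter-clockwise with the shut fingertips against the stud. The notch ended over the pin, and I pressed the hub down until it stopped. I then lifted the hand clear and handed the job in at about 17 s of robot time.

- **Alignment:** The first turn left the notch about 1.5° short. I corrected it with one small nudge, after which the close-up showed the notch centred on the dowel.
- **Seating:** The press stopped with the TCP at z = 0.120 m and the vertical force rising to 16 N. Both cameras then put the hub 45 mm above the deck, which is the seated height. The disc face slopes by no more than 0.002, so it is level.
- **Bystanders:** None looked moved in the last view, but I compared them by eye only and did not measure their positions.
- **Disagreements:** The camera readings of absolute position differed by up to about 5 mm, and of the stud angle by 1–3°. I relied mainly on the wrist close-up for alignment. While pressing at the stop there was also a sideways force of about 9 N, which went away when I lifted off.

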